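# Scan the orange cartridge in the reagent bay

### The arm

A 6-joint arm with a two-finger parallel gripper is mounted at the origin on the work surface. World frame = base frame: x ahead of the robot, y to its left, z up, the work surface at z = 0. Lengths are in mm, angles in rad, forces in N, time in s.
With the tool pointing down it reaches from about 275 to 750 mm from the base axis. Payload 10.2 kg.
Tool frame: the origin (TCP) lies between the finger pads; the fingertips stand ctrl.tips_ahead ahead of it and the grasp point (between the pads) lies 8 mm behind it (ctrl.tips_ahead is the distance from the TCP to the fingertips, in mm); z points along the fingers, y is the direction in which the jaws open and shut (so a half turn about z gives the same grasp; the last joint's range is limited). The gripper opens to 85 mm and grips with 20 to 120 N. Pads are 22 mm wide; open, the fingers measure 114 mm over their backs; the gripper's body (76 mm by 85 mm) begins 54 mm behind the grasp point. The pads swing forward as they close: fully open they stand 13 mm farther back than shut.
Start: joints at [0.987, 0.313, 1.498, -0, 1.331, -0.223], TCP at [185.35, 491.199, 242.294] pointing down, gripper open.
Joint ranges: [-2.94, 2.94], [-0.97, 2.17], [0.19, 2.56], [-1.23, 4.37], [0.02, 3.11], [-2.88, 2.88]. Speed limits (rad/s): [2.39, 2.39, 3.01, 3.14, 3.14, 3.14].

### API

Orientations are given as a unit quaternion [w, x, y, z].
In Python, from rig import ctrl gives the robot as it stands. The module is installed in compiled form; this text tells all that it offers.
- The arm moves only by the tool move_arm, never from a script. Its argument "motion" is a list of rows, each an object with "offset": the shift along the tool's x, y, z in m, a list of three; "angular": the turn, a rotation vector about the tool's x, y, z in degrees, a list of three; "jaw": the finger opening in m, from 0 to 0.0854. In form: [{"offset": [tx, ty, tz], "angular": [ax, ay, az], "jaw": jaw}, ...]. A call has 1 to 5 rows; each row is the pose to reach, as a shift and turn from the pose commanded when the call began, along the tool's axes at that moment; what a row does not reach only later rows make up. A row lasts 1/8 s, in which the tool goes at most 62.5 mm and 10.7 degrees, less where a joint would pass 70% of its speed; a pose out of reach is approached as far as the arm can. A call with a gripper value outside its range is refused whole. The fingers move at their own pace and stop on an object; "squeeze" is the grip in N (left out, the last holds). Time passes only in rows, so rows that repeat a pose let the fingers close. It gives the time, the measured TCP pose, the force and the opening at its end, in the units of the state.
- ctrl.sense(): the state, without advancing time (a new reading comes with each control period).
- ctrl.capture(name): name is "side" or "top"; returns a dict with "img" (480x640x3 uint8, red, green, blue), "intrinsics" (3x3 intrinsics, pixels), "k1" (the pictures are not rectified: a ray, as slopes to the right and down, at radius r is drawn at 1 + k1 r^2 times it, then the intrinsics apply), "rvec" (rotation vector, rad) and "tvec" (3), from world to camera coordinates, as OpenCV has them. Camera axes: x right, y down, z forward; pixel columns grow to the right and rows downward; lengths in mm; the calibration is good to about 2 mm. A picture is of the moment at which its call begins. There is no depth.
- ctrl.finish_job(): hands the job in, once; it reports no verdict.
The state is a dict: "time_s": time; "joints": joint angles; "dq": joint speeds; "tau": joint torques, N m; "eef_pos": TCP position; "ee_rot": TCP orientation; "force": force on the tool from outside, world axes, zero at the start; "wrist_torque": the same for the moment, N m; "grip_width": opening from 0.0 (shut) to 1.0 (fully open).
Only numpy, scipy, OpenCV 4.12 (cv2) and the standard library are available. Lean on these libraries where they do the work, as an engineer would, in place of code of your own. Each camera call takes 0.05 s, during which the arm holds its last target. There are 200 camera calls.

### The job

Slide the clear guard of the reagent bay fully open, then pick up the handheld scanner and aim its window squarely at the middle of the label of the orange-capped cartridge from about 14 cm away, holding it steady there for at least a second. Then set the scanner gently back on its black mat, upright, wholly on it and lying along its length. Leave the guard open, and do not shift the cartridges or the other things on the bench.

Things in the scene. Friction and masses are not known exactly. Their poses are not given: they have to be found in the camera images.
- bay: Fixed white reagent bay with a blue foot band, 220 (x) x 360 (y) x 130 mm high, origin at the centre of its underside, z up. Its -x face (with a screen) faces the robot. The half at -y is an open-topped compartment (floor 12 mm above the table, walls 10 mm thick) holding two cartridges; the half at +y is a closed housing. Two tracks on its top (140 mm above the table) carry the guard.
- guard (a joint): Clear flat guard with grey edges, 206 (x) x 172 (y) x 6 mm, its upper face 138 mm above the table. It slides along the bay's +y: 0 m = shut over the compartment, 0.16 m = fully open at its stop over the closed housing. About 2 N of friction; it stays where it is left.
- guard_handle (a point): Black upright fin in the middle of the guard, 75 mm along the bay's x, 14 mm thick along the bay's y, rising 42 mm above the guard's upper face to 180 mm above the table. The point lies in the middle of the fin, 164 mm above the table; axes as the bay's.
- cartridge_orange: Loose white reagent cartridge with an orange round cap and orange foot band, 90 (x) x 62 (y) mm, 107 mm high with its cap, standing on the compartment's floor. Origin at the centre of its underside, z up. Its upper front slopes at 45 degrees, facing its own -x (towards the robot) and up, and carries the label. The one to scan.
- label_orange (a point): Centre of the white 50 x 50 mm label with black bars on the orange cartridge's sloping face, 71 mm above the cartridge's underside and 21 mm towards its -x from its origin. z axis = outward normal of the label (up and towards the robot, 45 degrees above level); y axis = up the slope.
- cartridge_blue: The same cartridge with a blue cap and foot band, beside the orange one in the compartment; either may be on either side. Not to be scanned.
- scanner: Loose handheld scanner, 0.2 kg, 182 mm long (x, from -90 to +92 mm), 50 mm wide, 71 mm high, lying upright on its mat. Origin on its underside at mid length, z up. Grey handle: straight, 34 mm wide (y), 40 mm high, from x = -90 to +40 mm. Yellow head at the +x end, turned 45 degrees down, with the window on its face.
- scanner_grip (a point): Grip point on the scanner's handle near its centre of mass, 12 mm behind (-x of) the origin, 24 mm above the underside, 28 mm above the table at rest; axes as the scanner's (x towards the head, z up).
- scanner_window (a point): Centre of the scanner's black window with a red strip, on the head's front-lower face, 71 mm ahead (+x) of the scanner's origin and 20 mm above its underside. z axis = aiming direction, forward (+x) and 45 degrees down when the scanner is level; y axis = the scanner's y.
- scanner_mat: Fixed black rubber mat, 240 (x) x 120 (y) x 4 mm, the scanner's place; origin at the centre of its underside. It may be to the robot's left or right.
- tube_rack: Loose green rack, 200 x 80 mm and 87 mm high with its capped tubes; origin at the centre of its underside. It stands on the other side of the robot from the mat. Leave alone.
- wash_bottle: Loose white bottle with a blue cap, 70 mm across, 160 mm high; origin at the centre of its underside. Leave alone.
- amber_jar: Loose amber jar, 72 mm across, 100 mm high; origin at the centre of its underside. Leave alone.
- timer: Loose flat white timer, 60 x 90 x 18 mm; origin at the centre of its underside. Leave alone.
There are look-alikes about, which are no part of the job. Leave any purple look-alike of the scanner alone.

How it is judged:
By the outcome, as a careful person would: the job done as asked, in the order asked, and still so for the second after the job is handed in, with the robot touching nothing.
It also fails if it takes over 61 s, if anything falls off the work surface, if the arm or the gripper's body presses on something with over 40 N, if the wrist force passes 120 N, or if a joint passes its speed limit or range.

## Working session

There is one attempt and no reset: what is moved stays moved. The work goes in short steps, Python scripts to look and compute and a tool call to move; the robot and the scene stay as the last step left them, time stands still between calls to the robot, and variables do not carry over. Pictures are saved under pics/ and viewed, about 8 in all and at most 12, crops included, and the job is handed in when it is done.

Besides the shell and the picture viewer there is one more tool, called after "Request:" by a JSON object that holds its "op" and its "data". move_arm: Moves the arm, as the interface text tells. Its arguments: {"type":"object","properties":{"motion":{"type":"array","items":{"type":"object","properties":{"offset":{"type":"array","items":{"type":"number"}},"angular":{"type":"array","items":{"type":"number"}},"jaw":{"type":"number"}}}},"squeeze":{"type":"number"}},"required":["motion"]}

```bash
mkdir -p pics; cat > h.py <<'E'
import numpy as np, cv2
from rig import ctrl
from scipy.spatial.transform import Rotation as R
def cap(n,save=None):
    c=ctrl.capture(n)
    if save: cv2.imwrite('pics/'+save,c['img'][:,:,::-1])
    return c
def ray(c,px):
    K=np.array(c['intrinsics'],float);k1=c['k1']
    px=np.atleast_2d(px).astype(float)
    s=cv2.undistortPoints(px.reshape(-1,1,2),K,np.array([k1,0,0,0,0.]))[:,0]
    M=cv2.Rodrigues(np.array(c['rvec'],float))[0];t=np.array(c['tvec'],float).ravel()
    d=np.c_[s,np.ones(len(s))]@M
    return -M.T@t,d
def onz(c,px,z):
    o,d=ray(c,px);return o+d*((z-o[2])/d[:,2])[:,None]
def proj(c,P):
    return cv2.projectPoints(np.atleast_2d(P).astype(float),np.array(c['rvec'],float),np.array(c['tvec'],float),np.array(c['intrinsics'],float),np.array([c['k1'],0,0,0,0.]))[0][:,0]
E
python3 - <<'E'
from h import *
s=ctrl.sense();print(s,ctrl.tips_ahead)
for n in('side','top'):
    c=cap(n,n+'0.png');print(n,ray(c,[320,240]),c['k1'],c['intrinsics'])
E
```

```text
{'time_s': 0.0, 'joints': array([ 9.86588603e-01,  3.13410067e-01,  1.49845046e+00, -8.38609624e-06,
        1.33100247e+00, -2.23386565e-01]), 'dq': array([ 0.00236195, -0.00045044, -0.00040596, -0.00019444,  0.00013684,
       -0.00211222]), 'tau': array([-5.18609904e-04, -4.12265611e+01, -2.59741223e+01, -1.08092336e-04,
        4.09863365e-03,  9.84089047e-05]), 'eef_pos': array([185.21232922, 490.97689501, 241.75046581]), 'ee_rot': array([-2.45824107e-04,  1.79432486e-01,  9.83770085e-01, -5.85692891e-04]), 'force': array([0.64482013, 0.09684885, 0.04696649]), 'wrist_torque': array([ 0.02338563, -0.03478668, -0.00075468]), 'grip_width': 1.0044633819550057} 11.0
side (array([-113.88749967, -637.19477866,  870.02721266]), array([[ 0.49919953,  0.55784663, -0.66304458]])) -0.17819957749455248 [[577.7118438    0.         318.75415976]
 [  0.         577.7118438  242.34725426]
 [  0.           0.           1.        ]]
top (array([ 264.07269111,  -12.54988464, 1050.13248359]), array([[ 0.16892327,  0.01577889, -0.98558815]])) -0.06785072464213457 [[460.0229094    0.         322.07359691]
 [  0.         460.0229094  234.40885596]
 [  0.           0.           1.        ]]
```

View pics/side0.png

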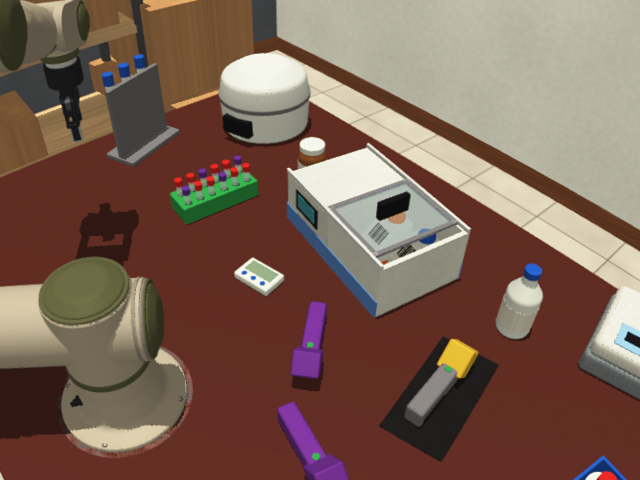

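View pics/top0.png

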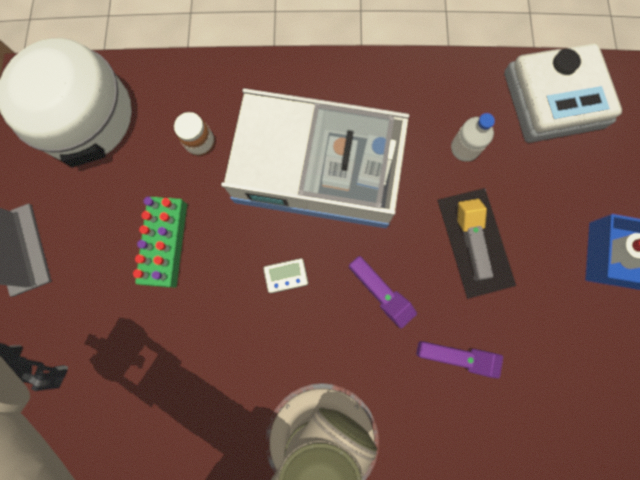

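The top view shows the guard's black fin at about (347,150), the orange cap at (340,147) and the blue cap at (382,147). There are three scanner-like things:
- Purple at (385,290).
- Purple at (460,358).
- Grey and yellow, on the black mat, at (475,240).

The last one fits the description: grey handle, yellow head, on the mat. I'll confirm it in a crop and measure it.

```bash
cat > m1.py <<'E'
from h import *
def blob(m,x0,y0,x1,y1):
    z=np.zeros_like(m);z[y0:y1,x0:x1]=m[y0:y1,x0:x1]
    k=cv2.findContours(z,cv2.RETR_EXTERNAL,cv2.CHAIN_APPROX_NONE)[0]
    return max(k,key=cv2.contourArea)
c=cap('top');I=c['img'];h=cv2.cvtColor(I,cv2.COLOR_RGB2HSV)
H,S,V=[h[...,i].astype(int) for i in range(3)]
def u8(m): return m.astype(np.uint8)*255
# mat: dark
mat=u8((V<60)&(S<110))
yel=u8((H>15)&(H<32)&(S>130)&(V>120))
fullmat=u8(~((H<12)|(H>170))|(S<90))
k=blob(fullmat,430,185,525,302);hull=cv2.convexHull(k)
r=cv2.minAreaRect(hull);print('mat px',r)
b=cv2.boxPoints(r);w=onz(c,b,4);print(w.round(1));print('mat c',w.mean(0).round(1), [np.linalg.norm(w[i,:2]-w[i-1,:2]).round(1) for i in range(4)])
for i in range(4):
    e=w[i]-w[i-1]
    if np.linalg.norm(e)>180: print('mat yaw deg',np.degrees(np.arctan2(e[1],e[0])))
k=blob(yel,430,185,525,302);print('yel',cv2.minAreaRect(k),onz(c,[cv2.minAreaRect(k)[0]],60))
gr=u8((S<60)&(V>70)&(V<170))
k=blob(gr,455,220,500,290);r=cv2.minAreaRect(k);print('grey',r);w=onz(c,cv2.boxPoints(r),44);print(w.round(1),w.mean(0).round(1))
for i in range(4):
    e=w[i]-w[i-1]; print(np.linalg.norm(e).round(1),np.degrees(np.arctan2(e[1],e[0])).round(1))
gk=u8((V<45))
k=blob(gk,330,120,365,180);r=cv2.minAreaRect(k);print('fin',r)
pw=onz(c,k[:,0].astype(float),180);w=onz(c,cv2.boxPoints(r),180);print(w.round(1))
A=cv2.resize(I[80:230,215:415],None,fx=3,fy=3,interpolation=cv2.INTER_CUBIC)
B=cv2.resize(I[180:300,430:525],None,fx=2,fy=2,interpolation=cv2.INTER_CUBIC)
o=np.zeros((450,600+190,3),np.uint8);o[:,:600]=A;o[:240,600:]=B
cv2.imwrite('pics/crop1.png',o[:,:,::-1])
E
python3 m1.py
```

```text
mat px ((476.2493591308594, 242.27293395996094), (103.85164642333984, 49.9682731628418), 73.1416015625)
[[ 538.9 -271.1    4. ]
 [ 574.5 -387.1    4. ]
 [ 339.2 -442.2    4. ]
 [ 307.  -329.8    4. ]]
mat c [ 439.9 -357.6    4. ] [np.float64(239.2), np.float64(121.3), np.float64(241.7), np.float64(116.9)]
mat yaw deg 14.206189426512937
mat yaw deg -166.83549979781054
yel ((472.5169677734375, 214.80462646484375), (31.617910385131836, 27.679540634155273), 86.8201675415039) [[ 490.03607762 -334.30338747   60.        ]]
grey ((478.358154296875, 253.3694305419922), (53.17073059082031, 19.951217651367188), 77.31961059570312)
[[ 459.7 -315.5   44. ]
 [ 469.7 -360.2   44. ]
 [ 353.3 -379.2   44. ]
 [ 343.9 -335.3   44. ]] [ 406.7 -347.5   44. ]
117.5 9.7
45.8 -77.4
118.0 -170.7
44.9 102.1Traceback (most recent call last):
  File "m1.py", line 25, in <module>
    k=blob(gk,330,120,365,180);r=cv2.minAreaRect(k);print('fin',r)
  File "m1.py", line 5, in blob
    return max(k,key=cv2.contourArea)
ValueError: max() iterable argument is empty
```

```bash
sed -i 's/gk=u8((V<45))/gk=u8((V<85)\&(S<110))/' m1.py; python3 m1.py | sed -n '/fin/,$p'
```

```text
fin ((347.1199951171875, 150.15997314453125), (6.222539901733398, 38.74945068359375), 8.130102157592773)
[[555.8 -40.4 180. ]
 [636.7 -52.1 180. ]
 [634.8 -64.4 180. ]
 [553.9 -52.6 180. ]]
```

View pics/crop1.png

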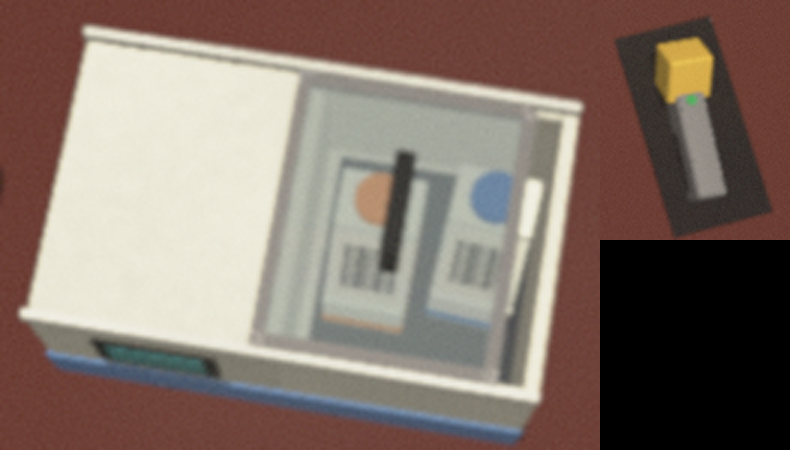

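```bash
python3 - <<'E'
from h import *
c=cap('top')
f=lambda u,v:(215+u/3,80+v/3)
b=onz(c,[f(85,28),f(580,103),f(540,400),f(22,313)],140);print('bay',b.round(1),b.mean(0))
for i in range(4): e=b[i]-b[i-1];print(np.linalg.norm(e).round(1),np.degrees(np.arctan2(e[1],e[0])).round(1))
print('guard right edge',onz(c,[f(532,108),f(493,381),f(302,75),f(252,343)],138).round(1))
print('label',onz(c,[f(368,268)],83),'cap',onz(c,[f(378,197)],119))
s=ctrl.sense();r=R.from_quat(s['ee_rot'],scalar_first=True);print(r.as_matrix().round(3))
E
```

```text
bay [[ 750.3  168.4  140. ]
 [ 690.7 -185.1  140. ]
 [ 474.8 -150.   140. ]
 [ 536.9  204.1  140. ]] [613.1693157    9.34998456 140.        ]
216.4 -9.5
358.5 -99.6
218.7 170.8
359.6 80.1
guard right edge [[ 687.7 -151.2  138. ]
 [ 488.5 -118.8  138. ]
 [ 713.3   11.9  138. ]
 [ 515.5   45.3  138. ]]
label [[587.31114555 -35.56441236  83.        ]] cap [[628.27943139 -42.13670047 119.        ]]
[[-0.936  0.353 -0.   ]
 [ 0.353  0.936 -0.001]
 [ 0.    -0.001 -1.   ]]
```

```bash
cat >> h.py <<'E'
def go(p,yaw,note=''):
    """tool y axis at world angle yaw (deg), tool z down; prints offset in m, turn in deg (tool axes)"""
    s=ctrl.sense();r=R.from_quat(s['ee_rot'],scalar_first=True)
    a=np.radians(yaw);y=np.array([np.cos(a),np.sin(a),0]);z=np.array([0,0,-1.]);x=np.cross(y,z)
    t=R.from_matrix(np.c_[x,y,z])
    print(note,(r.inv().apply(np.array(p)-s['eef_pos'])/1000).round(4),(r.inv()*t).as_rotvec(degrees=True).round(2),'|d|',np.linalg.norm(np.array(p)-s['eef_pos']).round(),'F',s['force'].round(1),s['eef_pos'].round(1),s['time_s'])
E
python3 -c "
from h import *
go([594,-89,242],80.3)"
```

```text
[-5.872e-01 -3.985e-01  2.000e-04] [-4.000e-02 -1.000e-02 -1.097e+01] |d| 710.0 F [-0.7 -0.6 -0.7] [185.3 491.1 242. ] 0.25
```

Request:
{"op": "move_arm", "data": {"motion": [{"offset": [-0.05, -0.034, 0], "angular": [0, 0, -2], "jaw": 0}, {"offset": [-0.1, -0.068, 0], "angular": [0, 0, -4], "jaw": 0}, {"offset": [-0.15, -0.102, 0], "angular": [0, 0, -6], "jaw": 0}, {"offset": [-0.2, -0.136, 0], "angular": [0, 0, -8], "jaw": 0}, {"offset": [-0.25, -0.17, 0], "angular": [0, 0, -11], "jaw": 0}]}}

```text
time_s: 0.88
eef_pos: [360.0, 242.2, 242.4]
ee_rot: [0.0, 0.083, 0.997, 0.0]
force: [0.5, 0.2, -0.2]
grip_width: 0.001
```

```bash
python3 -c "
from h import *
go([594,-89,242],80.3)"
```

```text
[-0.2858 -0.2876  0.0005] [0.02 0.02 0.12] |d| 405.0 F [ 0.5  0.2 -0.2] [360.  242.2 242.4] 0.875
```

Request:
{"op": "move_arm", "data": {"motion": [{"offset": [-0.043, -0.043, 0], "angular": [0, 0, 0], "jaw": 0}, {"offset": [-0.086, -0.086, 0], "angular": [0, 0, 0], "jaw": 0}, {"offset": [-0.129, -0.129, 0], "angular": [0, 0, 0], "jaw": 0}, {"offset": [-0.172, -0.172, 0], "angular": [0, 0, 0], "jaw": 0}, {"offset": [-0.215, -0.215, 0], "angular": [0, 0, 0], "jaw": 0}]}}

```text
time_s: 1.5
eef_pos: [535.9, -6.1, 242.3]
ee_rot: [0.0, 0.084, 0.996, 0.0]
force: [0.6, 0.5, -0.6]
grip_width: 0.001
```

Request:
{"op": "move_arm", "data": {"motion": [{"offset": [-0.04, -0.04, 0], "angular": [0, 0, 0], "jaw": 0}, {"offset": [-0.071, -0.073, 0], "angular": [0, 0, 0], "jaw": 0}, {"offset": [-0.071, -0.073, 0.04], "angular": [0, 0, 0], "jaw": 0}, {"offset": [-0.071, -0.073, 0.075], "angular": [0, 0, 0], "jaw": 0}, {"offset": [-0.071, -0.073, 0.08], "angular": [0, 0, 0], "jaw": 0}]}}

```text
time_s: 2.12
eef_pos: [591.8, -87.8, 160.2]
ee_rot: [-0.002, 0.084, 0.996, 0.001]
force: [0.0, 0.2, 0.8]
grip_width: -0.0
```

```bash
python3 -c "
from h import *
go([594,-89,161],80.3)
c=cap('top','t2.png');d=cap('side')
a=cv2.resize(c['img'][80:240,215:415],None,fx=2,fy=2);b=cv2.resize(d['img'][130:320,280:480],None,fx=2,fy=2)
o=np.zeros((380,800,3),np.uint8);o[:320,:400]=a;o[:,400:]=b
cv2.imwrite('pics/c2.png',o[:,:,::-1])"
```

```text
[-0.0023 -0.0008 -0.0008] [ 0.04 -0.25  0.02] |d| 3.0 F [0.  0.2 0.8] [591.8 -87.8 160.2] 2.125
```

View pics/c2.png

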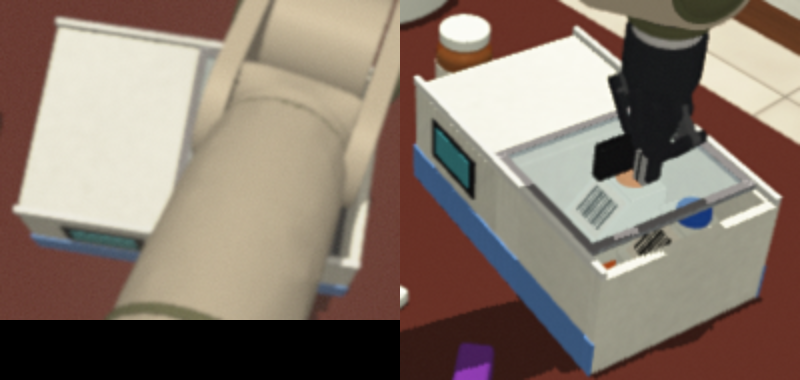

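The closed fingers, at crop (650,165), stand on the -y side of the fin at (612,155) and clear of the cartridges. I'll push along tool +y.

Request:
{"op": "move_arm", "data": {"motion": [{"offset": [0, 0.01, 0], "angular": [0, 0, 0], "jaw": 0}, {"offset": [0, 0.02, 0], "angular": [0, 0, 0], "jaw": 0}, {"offset": [0, 0.035, 0], "angular": [0, 0, 0], "jaw": 0}, {"offset": [0, 0.055, 0], "angular": [0, 0, 0], "jaw": 0}, {"offset": [0, 0.075, 0], "angular": [0, 0, 0], "jaw": 0}]}}

```text
time_s: 2.85
eef_pos: [605.8, -12.6, 162.5]
ee_rot: [0.0, 0.084, 0.996, -0.0]
force: [1.4, -3.1, 2.2]
grip_width: -0.002
```

Request:
{"op": "move_arm", "data": {"motion": [{"offset": [0, 0.02, 0], "angular": [0, 0, 0], "jaw": 0}, {"offset": [0, 0.035, 0], "angular": [0, 0, 0], "jaw": 0}, {"offset": [0, 0.045, 0], "angular": [0, 0, 0], "jaw": 0}, {"offset": [0, 0.052, 0], "angular": [0, 0, 0], "jaw": 0}, {"offset": [0, 0.056, 0], "angular": [0, 0, 0], "jaw": 0}]}}

```text
time_s: 3.48
eef_pos: [614.7, 41.3, 162.1]
ee_rot: [-0.0, 0.084, 0.996, 0.0]
force: [-0.9, -2.4, 1.7]
grip_width: -0.002
```

Request:
{"op": "move_arm", "data": {"motion": [{"offset": [0, 0.004, 0], "angular": [0, 0, 0], "jaw": 0}, {"offset": [0, 0.007, 0], "angular": [0, 0, 0], "jaw": 0}, {"offset": [0, 0.009, 0], "angular": [0, 0, 0], "jaw": 0}, {"offset": [0, 0.011, 0], "angular": [0, 0, 0], "jaw": 0}, {"offset": [0, 0.012, 0], "angular": [0, 0, 0], "jaw": 0}]}}

```text
time_s: 4.1
eef_pos: [616.7, 53.0, 162.2]
ee_rot: [-0.0, 0.084, 0.996, -0.0]
force: [-1.5, -1.9, 0.6]
grip_width: -0.0
```

Request:
{"op": "move_arm", "data": {"motion": [{"offset": [0, 0.001, 0], "angular": [0, 0, 0], "jaw": 0}, {"offset": [0, 0.002, 0], "angular": [0, 0, 0], "jaw": 0}, {"offset": [0, 0.003, 0], "angular": [0, 0, 0], "jaw": 0}]}}

```text
time_s: 4.47
eef_pos: [617.2, 55.9, 162.2]
ee_rot: [-0.0, 0.084, 0.996, 0.0]
force: [-1.9, -1.3, -0.8]
grip_width: 0.001
```

Request:
{"op": "move_arm", "data": {"motion": [{"offset": [0, 0.001, 0], "angular": [0, 0, 0], "jaw": 0}, {"offset": [0, 0.002, 0], "angular": [0, 0, 0], "jaw": 0}, {"offset": [0, 0.003, 0], "angular": [0, 0, 0], "jaw": 0}]}}

```text
time_s: 4.85
eef_pos: [617.8, 58.9, 162.2]
ee_rot: [-0.0, 0.084, 0.996, -0.0]
force: [-2.1, -2.4, -1.4]
grip_width: 0.0
```

Request:
{"op": "move_arm", "data": {"motion": [{"offset": [0, 0.001, 0], "angular": [0, 0, 0], "jaw": 0}, {"offset": [0, 0.002, 0], "angular": [0, 0, 0], "jaw": 0}, {"offset": [0, 0.003, 0], "angular": [0, 0, 0], "jaw": 0}]}}

```text
time_s: 5.22
eef_pos: [618.0, 60.2, 162.3]
ee_rot: [-0.001, 0.084, 0.996, -0.002]
force: [-5.2, -12.7, -0.0]
grip_width: 0.002
```

Request:
{"op": "move_arm", "data": {"motion": [{"offset": [0, -0.01, 0], "angular": [0, 0, 0], "jaw": 0}, {"offset": [0, -0.02, 0], "angular": [0, 0, 0], "jaw": 0}, {"offset": [0, -0.02, -0.05], "angular": [0, 0, 0], "jaw": 0}, {"offset": [0.04, -0.02, -0.09], "angular": [0, 0, 0], "jaw": 0}, {"offset": [0.1, -0.02, -0.09], "angular": [0, 0, 0], "jaw": 0}]}}

```text
time_s: 5.85
eef_pos: [516.8, 58.5, 255.0]
ee_rot: [0.003, 0.085, 0.996, 0.0]
force: [1.1, 0.2, 0.2]
grip_width: -0.003
```

Request:
{"op": "move_arm", "data": {"motion": [{"offset": [0.06, 0, 0], "angular": [0, 0, 0], "jaw": 0.085}, {"offset": [0.12, 0, 0], "angular": [0, 0, 0], "jaw": 0.085}, {"offset": [0.15, -0.04, 0], "angular": [0, 0, 0], "jaw": 0.085}]}}

```text
time_s: 6.22
eef_pos: [359.7, 45.8, 252.5]
ee_rot: [0.001, 0.082, 0.997, 0.0]
force: [0.6, -1.3, 0.5]
grip_width: 0.634
```

```bash
python3 - <<'E'
from h import *
go([594,-89,161],80.3)
c=cap('top','t3.png');d=cap('side','s3.png')
o=np.zeros((600,800,3),np.uint8)
def put(I,x0,y0,w,h,X,Y,f): o[Y:Y+h*f,X:X+w*f]=cv2.resize(I[y0:y0+h,x0:x0+w],None,fx=f,fy=f,interpolation=cv2.INTER_CUBIC)
put(d['img'],280,140,200,180,0,0,2)
put(c['img'],215,85,200,145,400,0,2)
put(d['img'],375,330,130,80,0,360,3)
put(c['img'],430,185,90,100,400,300,3)
cv2.imwrite('pics/c3.png',o[:,:,::-1])
E
```

```text
[-0.2531 -0.0946  0.0918] [0.04 0.08 0.26] |d| 285.0 F [ 0.6 -1.3  0.5] [359.7  45.8 252.5] 6.225
```

View pics/c3.png

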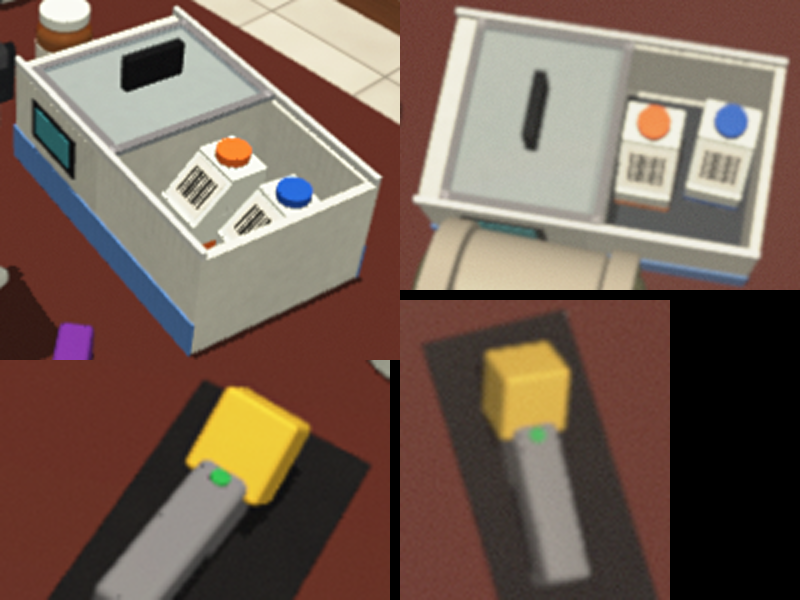

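Guard open: its far edge lies against the +y end, and the compartment is uncovered. The scanner with the grey handle and yellow head is confirmed on the mat. Next I'll triangulate the label, the cap and the scanner.

```bash
cat > m2.py <<'E'
from h import *
c=dict(ctrl.capture('top'));d=dict(ctrl.capture('side'))
def tri(p,q):
    o1,d1=ray(c,p);o2,d2=ray(d,q);d1=d1[0];d2=d2[0]
    t=np.linalg.lstsq(np.c_[d1,-d2],o2-o1,rcond=None)[0]
    a,b=o1+t[0]*d1,o2+t[1]*d2;return ((a+b)/2).round(1),np.linalg.norm(a-b).round(1)
def cen(v,f,x0,y0,x1,y1):
    h=cv2.cvtColor(v['img'],cv2.COLOR_RGB2HSV).astype(int)[y0:y1,x0:x1]
    m=f(h[...,0],h[...,1],h[...,2]).astype(np.uint8)
    n,l,s,ce=cv2.connectedComponentsWithStats(m)
    i=1+np.argmax(s[1:,4]);return ce[i]+[x0,y0],s[i,4],m
org=lambda H,S,V:(H>4)&(H<20)&(S>140)&(V>150)
p,a,_=cen(c,org,322,130,360,160);q,b,_=cen(d,org,385,200,408,226)
print('cap',p,a,q,b,tri(p,q))
dark=lambda H,S,V:(V<150)
def bars(v,x0,y0,x1,y1):
    g=v['img'][y0:y1,x0:x1].max(2);m=cv2.morphologyEx((g<150).astype(np.uint8),cv2.MORPH_CLOSE,np.ones((3,3)))
    n,l,s,ce=cv2.connectedComponentsWithStats(m);i=1+np.argmax(s[1:,4])
    k=cv2.findContours((l==i).astype(np.uint8),0,1)[0][0];r=cv2.minAreaRect(k);return np.array(r[0])+[x0,y0],r[1],r[2],s[i,4]
P=bars(c,328,158,352,180);Q=bars(d,362,218,394,250)
print(P,Q,tri(P[0],Q[0]))
print('manual label',tri((339,168.5),(378.5,233.5)))
grn=lambda H,S,V:(H>45)&(H<80)&(S>110)&(V>80)
p,a,_=cen(c,grn,465,220,490,240);q,b,_=cen(d,grn,435,355,465,385);g=tri(p,q);print('green',p,q,g)
w=onz(c,[(475.7,228),(486.7,276.7),p],44);print(w.round(1));e=w[0]-w[1];print('yaw',np.degrees(np.arctan2(e[1],e[0])))
yel=lambda H,S,V:(H>15)&(H<32)&(S>130)&(V>150)
for v,bx in((c,(430,185,525,302)),(d,(375,325,500,440))):
    print('yel',cen(v,yel,*bx)[:2])
# grey top face edges in the side view
h=cv2.cvtColor(d['img'],cv2.COLOR_RGB2HSV).astype(int)
m=((h[...,1]<60)&(h[...,2]>115)&(h[...,2]<180)).astype(np.uint8);z=np.zeros_like(m);z[355:430,400:460]=m[355:430,400:460]
k=max(cv2.findContours(z,0,1)[0],key=cv2.contourArea);r=cv2.minAreaRect(k);w=onz(d,cv2.boxPoints(r),44);print('side grey',w.round(1),w.mean(0).round(1))
for i in range(4):
    e=w[i]-w[i-1];print(np.linalg.norm(e).round(1),np.degrees(np.arctan2(e[1],e[0])).round(1))
o=cv2.resize(d['img'][350:430,395:465],None,fx=7,fy=7,interpolation=cv2.INTER_CUBIC)
cv2.imwrite('pics/c4.png',o[:,:,::-1])
E
python3 m2.py
```

```text
cap [341.4611399  145.61139896] 193 [396.45714286 215.55238095] 210 (array([630.3, -43.2, 113.5]), np.float64(0.5))
(array([335. , 168.5]), (11.0, 4.0), 90.0, np.int32(43)) (array([378.00000191, 233.5       ]), (14.849241256713867, 14.849242210388184), 45.0, np.int32(215)) (array([592.2, -30.2,  75.6]), np.float64(1.2))
manual label (array([587.8, -37.7,  83.8]), np.float64(2.7))
green [475.         229.28571429] [448.  368.5] (array([ 460.7, -343.3,   44.1]), np.float64(0.6))
[[ 463.4 -344.9   44. ]
 [ 354.3 -363.1   44. ]
 [ 460.5 -343.1   44. ]]
yaw 9.465645415618608
yel (array([473.00163399, 213.41503268]), np.int32(612))
yel (array([457.20405728, 355.98806683]), np.int32(838))
side grey [[ 349.5 -348.2   44. ]
 [ 467.1 -327.4   44. ]
 [ 467.  -360.6   44. ]
 [ 350.9 -378.9   44. ]] [ 408.6 -353.8   44. ]
30.7 92.7
119.5 10.0
33.2 -90.3
117.5 -171.0
```

View pics/c4.png

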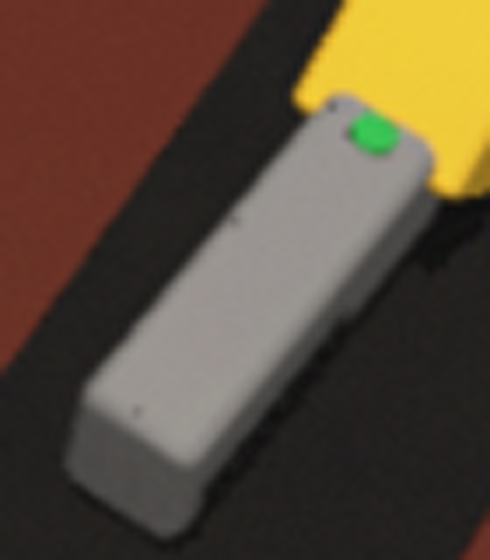

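```bash
python3 - <<'E'
from h import *
go([429.5,-349.8,200],99.6)
d=cap('side');c=cap('top')
w=onz(d,[(414.6,411.1),(449.9,368.1)],44);print(w.round(1))
e=w[1]-w[0];print(np.degrees(np.arctan2(e[1],e[0])))
o=np.zeros((600,800,3),np.uint8)
o[:,:400]=cv2.resize(c['img'][125:200,315:365],None,fx=8,fy=8,interpolation=cv2.INTER_CUBIC)
o[:,400:]=cv2.resize(d['img'][200:275,360:410],None,fx=8,fy=8,interpolation=cv2.INTER_CUBIC)
cv2.imwrite('pics/c5.png',o[:,:,::-1])
E
```

```text
[-0.1332 -0.377   0.053 ] [  0.     0.12 -19.36] |d| 403.0 F [0.6 0.7 0.5] [362.   44.3 252.9] 6.425
[[ 352.2 -363.9   44. ]
 [ 464.3 -345.    44. ]]
9.544622256110783
```

View pics/c5.png

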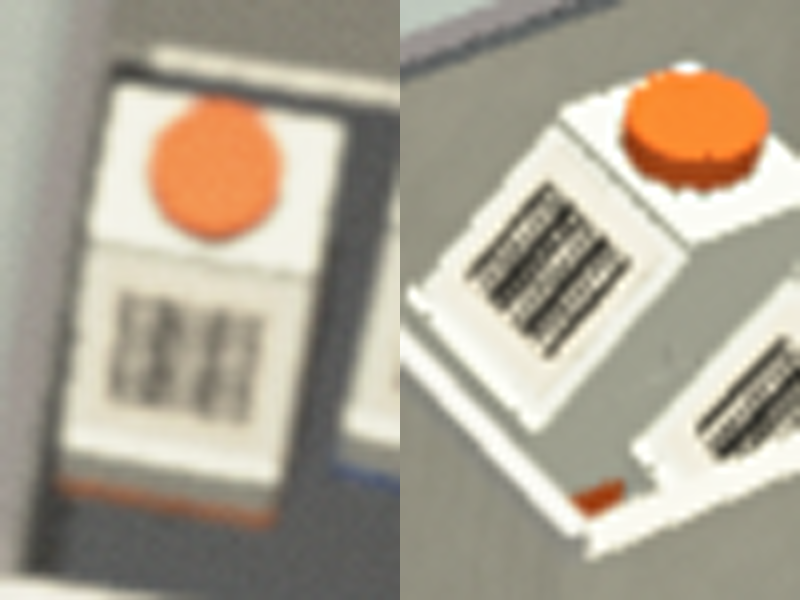

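```bash
python3 - <<'E'
from h import *
exec(open('m2.py').read().split('def cen')[0].split('import *')[1])
f=lambda u,v:(315+u/8,125+v/8); g=lambda u,v:(360+(u-400)/8,200+v/8)
print('label',tri(f(186,359),g(549,272)),onz(c,[f(186,359)],83).round(1),onz(d,[g(549,272)],83).round(1))
for a,b,z,n in((f(95,243),f(308,272),104,c),(f(62,448),f(280,480),58,c),(f(62,490),f(275,520),24,c),(f(115,85),f(345,122),104,c),(g(558,122),g(690,245),104,d),(g(405,300),g(535,430),60,d)):
    w=onz(n,[a,b],z);e=w[1]-w[0];print(np.linalg.norm(e).round(1),'yaw',(np.degrees(np.arctan2(e[1],e[0]))+90).round(1))
pairs=[((95,243),(558,122)),((308,272),(690,245)),((62,448),(405,300)),((280,480),(535,430))]
for a,b in pairs: print(tri(f(*a),g(*b)))
E
```

```text
label (array([586.7, -37.1,  81.9]), np.float64(0.7)) [[586.1 -36.8  83. ]] [[586.2 -38.   83. ]]
58.1 yaw -8.3
61.7 yaw -8.8
62.2 yaw -8.4
63.5 yaw -9.8
57.6 yaw -9.0
59.0 yaw -8.8
(array([612.4, -12.1, 103.6]), np.float64(0.6))
(array([603.6, -69.3, 103.8]), np.float64(0.2))
(array([568.8,  -3. ,  58.8]), np.float64(1.5))
(array([558.1, -63.5,  61.5]), np.float64(0.4))
```

Request:
{"op": "move_arm", "data": {"motion": [{"offset": [-0.02, -0.058, 0], "angular": [0, 0, -4], "jaw": 0.085}, {"offset": [-0.04, -0.116, 0], "angular": [0, 0, -8], "jaw": 0.085}, {"offset": [-0.06, -0.174, 0], "angular": [0, 0, -12], "jaw": 0.085}, {"offset": [-0.08, -0.232, 0], "angular": [0, 0, -16], "jaw": 0.085}, {"offset": [-0.1, -0.29, 0], "angular": [0, 0, -19.4], "jaw": 0.085}]}}

```text
time_s: 7.25
eef_pos: [412.3, -260.1, 251.9]
ee_rot: [0.0, -0.086, 0.996, 0.0]
force: [1.4, -0.5, 0.1]
grip_width: 0.996
```

```bash
python3 -c "
from h import *
go([430,-350.6,120],99.6)"
```

```text
[-0.002  -0.0922  0.1319] [0.02 0.   0.27] |d| 161.0 F [ 1.4 -0.5  0.1] [ 412.3 -260.1  251.9] 7.25
```

Request:
{"op": "move_arm", "data": {"motion": [{"offset": [-0.001, -0.05, 0.03], "angular": [0, 0, 0], "jaw": 0.085}, {"offset": [-0.002, -0.0922, 0.07], "angular": [0, 0, 0], "jaw": 0.085}, {"offset": [-0.002, -0.0922, 0.12], "angular": [0, 0, 0], "jaw": 0.085}, {"offset": [-0.002, -0.0922, 0.16], "angular": [0, 0, 0], "jaw": 0.085}, {"offset": [-0.002, -0.0922, 0.17], "angular": [0, 0, 0], "jaw": 0.085}]}}

```text
time_s: 7.88
eef_pos: [428.9, -347.6, 79.7]
ee_rot: [-0.001, -0.085, 0.996, 0.002]
force: [0.4, 0.2, 0.5]
grip_width: 0.996
```

```bash
python3 -c "
from h import *
go([430,-350.6,21],99.6)"
```

```text
[-0.0007 -0.0034  0.0587] [ 0.24 -0.13  0.16] |d| 59.0 F [0.4 0.2 0.5] [ 428.9 -347.6   79.7] 7.875
```

Request:
{"op": "move_arm", "data": {"motion": [{"offset": [0, 0, 0.03], "angular": [0, 0, 0], "jaw": 0.085}, {"offset": [0, 0, 0.05], "angular": [0, 0, 0], "jaw": 0.085}, {"offset": [0, 0, 0.0605], "angular": [0, 0, 0], "jaw": 0.085}, {"offset": [0, 0, 0.0605], "angular": [0, 0, 0], "jaw": 0.085}]}}

```text
time_s: 8.38
eef_pos: [429.6, -348.7, 22.2]
ee_rot: [0.0, -0.085, 0.996, -0.0]
force: [-0.2, -0.2, -0.5]
grip_width: 0.997
```

```bash
python3 -c "
from h import *
go([430,-350.6,21],99.6)"
```

```text
[-0.0001 -0.0019  0.0012] [-0.02  0.01  0.15] |d| 2.0 F [-0.2 -0.2 -0.5] [ 429.6 -348.7   22.2] 8.375
```

Now correct by 2 mm and close gently.

Request:
{"op": "move_arm", "data": {"motion": [{"offset": [0, -0.002, 0.001], "angular": [0, 0, 0.1], "jaw": 0.05}, {"offset": [0, -0.002, 0.001], "angular": [0, 0, 0.1], "jaw": 0.036}, {"offset": [0, -0.002, 0.001], "angular": [0, 0, 0.1], "jaw": 0.02}, {"offset": [0, -0.002, 0.001], "angular": [0, 0, 0.1], "jaw": 0.02}, {"offset": [0, -0.002, 0.001], "angular": [0, 0, 0.1], "jaw": 0.02}], "squeeze": 40}}

```text
time_s: 9.0
eef_pos: [429.7, -350.8, 21.3]
ee_rot: [0.0, -0.084, 0.996, -0.0]
force: [-0.8, 1.3, 5.8]
grip_width: 0.391
```

Request:
{"op": "move_arm", "data": {"motion": [{"offset": [0, 0, 0], "angular": [0, 0, 0], "jaw": 0.02}, {"offset": [0, 0, -0.01], "angular": [0, 0, 0], "jaw": 0.02}, {"offset": [0, 0, -0.03], "angular": [0, 0, 0], "jaw": 0.02}, {"offset": [0, 0, -0.07], "angular": [0, 0, 0], "jaw": 0.02}, {"offset": [0, 0, -0.12], "angular": [0, 0, 0], "jaw": 0.02}], "squeeze": 40}}

```text
time_s: 9.62
eef_pos: [429.1, -350.0, 141.6]
ee_rot: [-0.001, -0.084, 0.996, 0.001]
force: [0.6, -0.6, -1.6]
grip_width: 0.394
```

```bash
python3 -c "
from h import *
s=ctrl.sense();print(s['grip_width'],s['force'],s['wrist_torque'])
go([430,-350.6,21],99.6)"
```

```text
0.39394505309991024 [ 0.62099751 -0.6448199  -1.57852692] [-0.03802721  0.04278573 -0.04455213]
 [-0.001  -0.001   0.1206] [ 0.11 -0.06  0.03] |d| 121.0 F [ 0.6 -0.6 -1.6] [ 429.1 -350.   141.6] 9.625
```

```bash
python3 -c "
from h import *
go([406,-9.3,230],81.2)"
```

```text
[-0.0342  0.3399 -0.0877] [ 0.1  -0.08 18.43] |d| 353.0 F [ 0.6 -0.6 -1.6] [ 429.1 -350.   141.6] 9.625
```

Request:
{"op": "move_arm", "data": {"motion": [{"offset": [0, 0, -0.04], "angular": [0, 0, 0], "jaw": 0.02}, {"offset": [0, 0, -0.085], "angular": [0, 0, 0], "jaw": 0.02}, {"offset": [0, 0.03, -0.09], "angular": [0, 0, 0], "jaw": 0.02}, {"offset": [0, 0.075, -0.09], "angular": [0, 0, 2], "jaw": 0.02}, {"offset": [0, 0.12, -0.09], "angular": [0, 0, 5], "jaw": 0.02}]}}

```text
time_s: 10.25
eef_pos: [408.9, -230.8, 231.0]
ee_rot: [-0.0, -0.039, 0.999, 0.0]
force: [0.2, -0.0, -1.2]
grip_width: 0.395
```

```bash
python3 -c "
from h import *
go([406,-9.3,230],81.2)"
```

```text
[-0.0146  0.221   0.001 ] [ 1.000e-02 -1.000e-02  1.331e+01] |d| 222.0 F [ 0.2 -0.  -1.2] [ 408.9 -230.8  231. ] 10.25
```

Request:
{"op": "move_arm", "data": {"motion": [{"offset": [-0.003, 0.045, 0], "angular": [0, 0, 3], "jaw": 0.02}, {"offset": [-0.006, 0.09, 0], "angular": [0, 0, 6], "jaw": 0.02}, {"offset": [-0.009, 0.135, 0], "angular": [0, 0, 9], "jaw": 0.02}, {"offset": [-0.012, 0.18, 0], "angular": [0, 0, 11], "jaw": 0.02}, {"offset": [-0.0146, 0.21, 0], "angular": [0, 0, 13.3], "jaw": 0.02}]}}

```text
time_s: 10.88
eef_pos: [406.5, -20.0, 231.1]
ee_rot: [0.0, 0.076, 0.997, 0.0]
force: [1.6, -0.1, -1.8]
grip_width: 0.394
```

```bash
python3 -c "
from h import *
go([406,-9.3,179],81.2)"
```

```text
[0.0021 0.0105 0.0521] [0.01 0.   0.12] |d| 53.0 F [ 1.6 -0.1 -1.8] [406.5 -20.  231.1] 10.875
```

Request:
{"op": "move_arm", "data": {"motion": [{"offset": [0.002, 0.01, 0.02], "angular": [0, 0, 0], "jaw": 0.02}, {"offset": [0.002, 0.01, 0.038], "angular": [0, 0, 0], "jaw": 0.02}, {"offset": [0.002, 0.01, 0.05], "angular": [0, 0, 0], "jaw": 0.02}, {"offset": [0.002, 0.01, 0.052], "angular": [0, 0, 0], "jaw": 0.02}, {"offset": [0.002, 0.01, 0.052], "angular": [0, 0, 0], "jaw": 0.02}]}}

```text
time_s: 11.5
eef_pos: [406.8, -11.8, 179.2]
ee_rot: [0.0, 0.076, 0.997, -0.0]
force: [0.6, -0.6, -2.0]
grip_width: 0.394
```

```bash
python3 - <<'E'
from h import *
go([406,-9.3,179],81.2)
exec(open('m2.py').read().split('bars(v')[0].split('import *')[1].rsplit('def',1)[0].split('org=')[0])
o=np.zeros((600,800,3),np.uint8)
o[:480,:480]=cv2.resize(d['img'][130:290,260:420],None,fx=3,fy=3,interpolation=cv2.INTER_CUBIC)
o[:480,480:]=cv2.resize(c['img'][110:290,270:390],(320,480),interpolation=cv2.INTER_CUBIC)
cv2.imwrite('pics/c6.png',o[:480,:,::-1])
yel=lambda H,S,V:(H>15)&(H<32)&(S>130)&(V>120)
for v in(c,d):
    print(cen(v,yel,260,110,420,300)[:2])
E
```

```text
[0.0011 0.0023 0.0002] [-0.    0.03  0.11] |d| 3.0 F [ 0.6 -0.6 -2. ] [406.8 -11.8 179.2] 11.5Traceback (most recent call last):
  File "<stdin>", line 10, in <module>
  File "<string>", line 11, in cen
    return _wrapfunc(a, 'argmax', axis=axis, out=out, **kwds)
    return bound(*args, **kwds)
ValueError: attempt to get argmax of an empty sequence
```

View pics/c6.png

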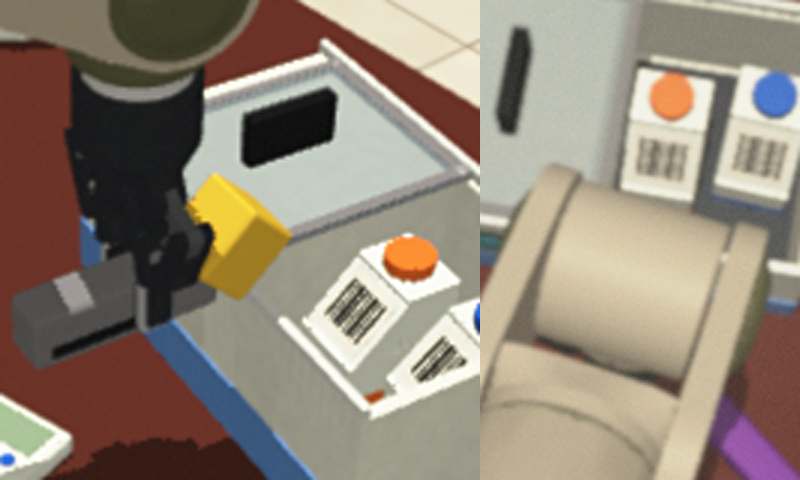

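The side crop shows the head over the bay front pointing at the orange cartridge's label, crop (355,310). It's 2.5 mm off to the side, so I'll correct that and check the in-hand pose by projecting known scanner corners.

Request:
{"op": "move_arm", "data": {"motion": [{"offset": [0.001, 0.0025, 0], "angular": [0, 0, 0.1], "jaw": 0.02}, {"offset": [0.001, 0.0025, 0], "angular": [0, 0, 0.1], "jaw": 0.02}, {"offset": [0.001, 0.0025, 0], "angular": [0, 0, 0.1], "jaw": 0.02}]}}

```text
time_s: 11.98
eef_pos: [406.0, -8.9, 178.9]
ee_rot: [0.0, 0.076, 0.997, -0.0]
force: [0.4, -0.6, -1.8]
grip_width: 0.392
```

```bash
python3 - <<'E'
from h import *
go([406,-9.3,179],81.2)
d=cap('side');s=ctrl.sense()
r=R.from_quat(s['ee_rot'],scalar_first=True).as_matrix()
# tool y = scanner y ; tool z = -scanner z ; scanner x = tool y x -tool z
X=np.cross(r[:,1],-r[:,2]);print(X.round(3))
M=np.c_[X,r[:,1],-r[:,2]]
o=s['eef_pos']+M@[12.4,0,-17.3]
P=np.array([[-90,-17,0],[-90,17,40],[-90,-17,40],[92,-25,71]])
print(proj(d,P@M.T+o).round(1),(proj(d,P@M.T+o)-[260,130])*3)
w=o+M@[71,0,20];a=M@np.array([1,0,-1])/2**.5
L=np.array([586.3,-37.2,82.5]);v=L-w;t=v@a;print('win',w.round(1),'dist',t.round(1),'miss',(v-t*a).round(1))
E
```

```text
[-0.     -0.0004 -0.0001] [-0.    0.01  0.03] |d| 0.0 F [ 0.4 -0.6 -1.8] [406.   -8.9 178.9] 11.975
[ 0.988 -0.152  0.   ]
[[271.  253.8]
 [261.3 226.3]
 [270.2 237.1]
 [359.4 193.9]] [[ 33.00453337 371.37492763]
 [  3.85498505 288.79371958]
 [ 30.74693241 321.22972576]
 [298.08120781 191.6805436 ]]
win [488.5 -21.6 181.5] dist 140.1 miss [-0.1 -0.5  0. ]
```

The predicted corners agree with the picture to about 2 px. Now I'll hold for 2 s.

Request:
{"op": "move_arm", "data": {"motion": [{"offset": [0, 0, 0], "angular": [0, 0, 0], "jaw": 0.02}, {"offset": [0, 0, 0], "angular": [0, 0, 0], "jaw": 0.02}, {"offset": [0, 0, 0], "angular": [0, 0, 0], "jaw": 0.02}, {"offset": [0, 0, 0], "angular": [0, 0, 0], "jaw": 0.02}, {"offset": [0, 0, 0], "angular": [0, 0, 0], "jaw": 0.02}]}}

```text
time_s: 12.65
eef_pos: [406.0, -8.9, 178.8]
ee_rot: [-0.0, 0.076, 0.997, 0.0]
force: [-0.2, 0.2, -1.3]
grip_width: 0.395
```

Request:
{"op": "move_arm", "data": {"motion": [{"offset": [0, 0, 0], "angular": [0, 0, 0], "jaw": 0.02}, {"offset": [0, 0, 0], "angular": [0, 0, 0], "jaw": 0.02}, {"offset": [0, 0, 0], "angular": [0, 0, 0], "jaw": 0.02}, {"offset": [0, 0, 0], "angular": [0, 0, 0], "jaw": 0.02}, {"offset": [0, 0, 0], "angular": [0, 0, 0], "jaw": 0.02}]}}

```text
time_s: 13.28
eef_pos: [406.0, -9.0, 178.8]
ee_rot: [-0.0, 0.076, 0.997, -0.0]
force: [0.0, -0.2, -1.0]
grip_width: 0.393
```

Request:
{"op": "move_arm", "data": {"motion": [{"offset": [0, 0, 0], "angular": [0, 0, 0], "jaw": 0.02}, {"offset": [0, 0, 0], "angular": [0, 0, 0], "jaw": 0.02}, {"offset": [0, 0, 0], "angular": [0, 0, 0], "jaw": 0.02}, {"offset": [0, 0, 0], "angular": [0, 0, 0], "jaw": 0.02}, {"offset": [0, 0, 0], "angular": [0, 0, 0], "jaw": 0.02}]}}

```text
time_s: 13.9
eef_pos: [406.0, -9.0, 178.8]
ee_rot: [0.0, 0.076, 0.997, -0.0]
force: [0.8, -0.4, -2.4]
grip_width: 0.392
```

Request:
{"op": "move_arm", "data": {"motion": [{"offset": [0, 0, -0.02], "angular": [0, 0, 0], "jaw": 0.02}, {"offset": [0, 0, -0.05], "angular": [0, 0, 0], "jaw": 0.02}, {"offset": [0, -0.03, -0.05], "angular": [0, 0, 0], "jaw": 0.02}, {"offset": [0, -0.075, -0.05], "angular": [0, 0, -3], "jaw": 0.02}, {"offset": [0, -0.12, -0.05], "angular": [0, 0, -6], "jaw": 0.02}]}}

```text
time_s: 14.52
eef_pos: [387.4, -128.7, 228.9]
ee_rot: [0.0, 0.023, 1.0, -0.0]
force: [0.3, 0.0, -2.0]
grip_width: 0.394
```

```bash
python3 -c "
from h import *
a=np.radians(13.6);p=np.array([440.,-357.6])-12.4*np.array([np.cos(a),np.sin(a)])
print(p)
go([*p,229],103.6)"
```

```text
[ 427.94768359 -360.5157622 ]
 [-0.0512 -0.2297 -0.    ] [-1.000e-02  2.000e-02 -1.624e+01] |d| 235.0 F [ 0.3  0.  -2. ] [ 387.4 -128.7  228.9] 14.525
```

Request:
{"op": "move_arm", "data": {"motion": [{"offset": [-0.011, -0.05, 0], "angular": [0, 0, -4], "jaw": 0.02}, {"offset": [-0.022, -0.1, 0], "angular": [0, 0, -8], "jaw": 0.02}, {"offset": [-0.033, -0.15, 0], "angular": [0, 0, -12], "jaw": 0.02}, {"offset": [-0.044, -0.2, 0], "angular": [0, 0, -15], "jaw": 0.02}, {"offset": [-0.0512, -0.2297, 0], "angular": [0, 0, -16.2], "jaw": 0.02}]}}

```text
time_s: 15.15
eef_pos: [427.6, -361.6, 228.3]
ee_rot: [-0.0, -0.117, 0.993, 0.0]
force: [-0.7, -0.2, -1.9]
grip_width: 0.393
```

Request:
{"op": "move_arm", "data": {"motion": [{"offset": [0, 0, 0.05], "angular": [0, 0, 0], "jaw": 0.02}, {"offset": [0, 0, 0.1], "angular": [0, 0, 0], "jaw": 0.02}, {"offset": [0, 0, 0.15], "angular": [0, 0, 0], "jaw": 0.02}, {"offset": [0, 0, 0.17], "angular": [0, 0, 0], "jaw": 0.02}, {"offset": [0, 0, 0.17], "angular": [0, 0, 0], "jaw": 0.02}]}}

```text
time_s: 15.78
eef_pos: [427.3, -358.9, 57.5]
ee_rot: [-0.001, -0.117, 0.993, 0.001]
force: [0.3, -0.5, -1.2]
grip_width: 0.392
```

```bash
python3 -c "
from h import *
go([428,-360.5,21.5],103.6)"
```

```text
[-0.0004 -0.0018  0.036 ] [ 0.16 -0.08 -0.17] |d| 36.0 F [ 0.3 -0.5 -1.2] [ 427.3 -358.9   57.5] 15.775
```

Request:
{"op": "move_arm", "data": {"motion": [{"offset": [0, 0, 0.015], "angular": [0, 0, 0], "jaw": 0.02}, {"offset": [0, -0.001, 0.025], "angular": [0, 0, 0], "jaw": 0.02}, {"offset": [0, -0.001, 0.031], "angular": [0, 0, 0], "jaw": 0.02}, {"offset": [0, -0.001, 0.034], "angular": [0, 0, 0], "jaw": 0.02}, {"offset": [0, -0.001, 0.034], "angular": [0, 0, 0], "jaw": 0.02}]}}

```text
time_s: 16.4
eef_pos: [428.0, -360.4, 24.8]
ee_rot: [-0.0, -0.117, 0.993, -0.0]
force: [-0.2, -0.2, -1.9]
grip_width: 0.396
```

Request:
{"op": "move_arm", "data": {"motion": [{"offset": [0, 0, 0.0007], "angular": [0, 0, 0], "jaw": 0.02}, {"offset": [0, 0, 0.0014], "angular": [0, 0, 0], "jaw": 0.02}, {"offset": [0, 0, 0.0014], "angular": [0, 0, 0], "jaw": 0.02}]}}

```text
time_s: 16.77
eef_pos: [428.0, -360.4, 23.4]
ee_rot: [0.0, -0.117, 0.993, -0.0]
force: [0.3, 0.4, -2.2]
grip_width: 0.39
```

Request:
{"op": "move_arm", "data": {"motion": [{"offset": [0, 0, 0.0006], "angular": [0, 0, 0], "jaw": 0.02}, {"offset": [0, 0, 0.0012], "angular": [0, 0, 0], "jaw": 0.02}, {"offset": [0, 0, 0.0016], "angular": [0, 0, 0], "jaw": 0.02}, {"offset": [0, 0, 0.0016], "angular": [0, 0, 0], "jaw": 0.02}]}}

```text
time_s: 17.27
eef_pos: [427.9, -360.4, 21.8]
ee_rot: [-0.0, -0.117, 0.993, 0.0]
force: [-0.7, 0.3, -1.6]
grip_width: 0.391
```

Request:
{"op": "move_arm", "data": {"motion": [{"offset": [0, 0, 0.0003], "angular": [0, 0, 0], "jaw": 0.02}, {"offset": [0, 0, 0.0006], "angular": [0, 0, 0], "jaw": 0.02}, {"offset": [0, 0, 0.0006], "angular": [0, 0, 0], "jaw": 0.02}]}}

```text
time_s: 17.65
eef_pos: [428.0, -360.4, 21.4]
ee_rot: [0.0, -0.117, 0.993, -0.0]
force: [-1.8, 1.1, 1.7]
grip_width: 0.391
```

Contact shows: the vertical force went from -1.6 to +1.7 N. I'll open slowly, then rise.

Request:
{"op": "move_arm", "data": {"motion": [{"offset": [0, 0, 0], "angular": [0, 0, 0], "jaw": 0.036}, {"offset": [0, 0, 0], "angular": [0, 0, 0], "jaw": 0.042}, {"offset": [0, 0, 0], "angular": [0, 0, 0], "jaw": 0.06}, {"offset": [0, 0, 0], "angular": [0, 0, 0], "jaw": 0.08}, {"offset": [0, 0, 0], "angular": [0, 0, 0], "jaw": 0.08}]}}

```text
time_s: 18.27
eef_pos: [428.0, -360.4, 21.2]
ee_rot: [0.0, -0.117, 0.993, -0.0]
force: [0.4, -0.9, 0.2]
grip_width: 0.936
```

Request:
{"op": "move_arm", "data": {"motion": [{"offset": [0, 0, -0.01], "angular": [0, 0, 0], "jaw": 0.08}, {"offset": [0, 0, -0.04], "angular": [0, 0, 0], "jaw": 0.08}, {"offset": [0, 0, -0.09], "angular": [0, 0, 0], "jaw": 0.08}, {"offset": [0, 0, -0.15], "angular": [0, 0, 0], "jaw": 0.08}, {"offset": [0, 0, -0.21], "angular": [0, 0, 0], "jaw": 0.08}]}}

```text
time_s: 18.9
eef_pos: [427.7, -360.1, 234.0]
ee_rot: [0.0, -0.117, 0.993, -0.0]
force: [0.5, -2.1, 0.6]
grip_width: 0.94
```

Request:
{"op": "move_arm", "data": {"motion": [{"offset": [0, 0.06, 0], "angular": [0, 0, 0], "jaw": 0.08}, {"offset": [0, 0.12, 0], "angular": [0, 0, 0], "jaw": 0.08}, {"offset": [0, 0.18, 0], "angular": [0, 0, 0], "jaw": 0.08}, {"offset": [0, 0.24, 0], "angular": [0, 0, 0], "jaw": 0.08}, {"offset": [0, 0.3, 0], "angular": [0, 0, 0], "jaw": 0.08}]}}

```text
time_s: 19.52
eef_pos: [357.5, -66.9, 231.8]
ee_rot: [0.001, -0.117, 0.993, -0.0]
force: [0.9, 1.0, 0.1]
grip_width: 0.933
```

```bash
python3 - <<'E'
from h import *
go([428,-360.5,21.5],103.6)
c=cap('top');d=cap('side')
o=np.zeros((480,800,3),np.uint8)
o[:480,:480]=cv2.resize(d['img'][300:460,350:510],None,fx=3,fy=3,interpolation=cv2.INTER_CUBIC)
o[:480,480:]=cv2.resize(c['img'][180:300,440:520],(320,480),interpolation=cv2.INTER_CUBIC)
cv2.imwrite('pics/c7.png',o[:,:,::-1])
o[:]=0
o[:400,:460]=cv2.resize(d['img'][130:330,220:450],None,fx=2,fy=2)
o[:480,470:800]=cv2.resize(c['img'][80:300,220:420],(330,363))[:480].repeat(1,0) if 0 else np.pad(cv2.resize(c['img'][80:300,220:420],(330,363)),((0,117),(0,0),(0,0)))
cv2.imwrite('pics/c8.png',o[:,:,::-1])
E
```

```text
[-0.0004 -0.3018  0.2106] [-0.05  0.07 -0.21] |d| 368.0 F [0.9 1.  0.1] [357.5 -66.9 231.8] 19.525
```

View pics/c7.png

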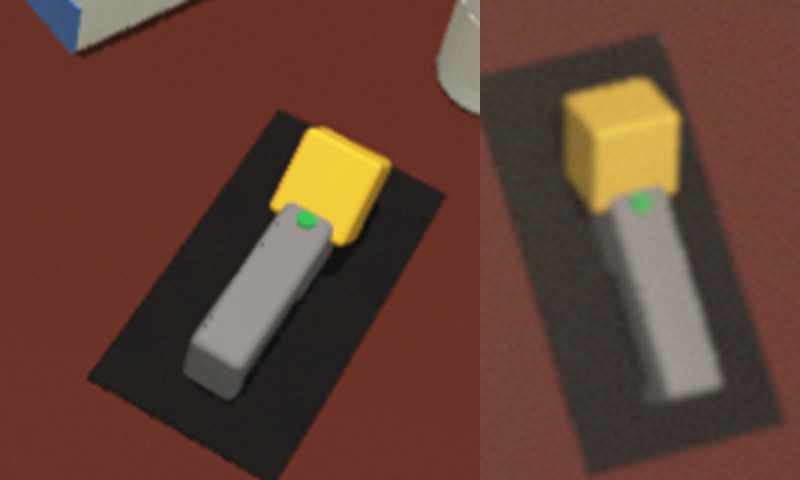

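View pics/c8.png

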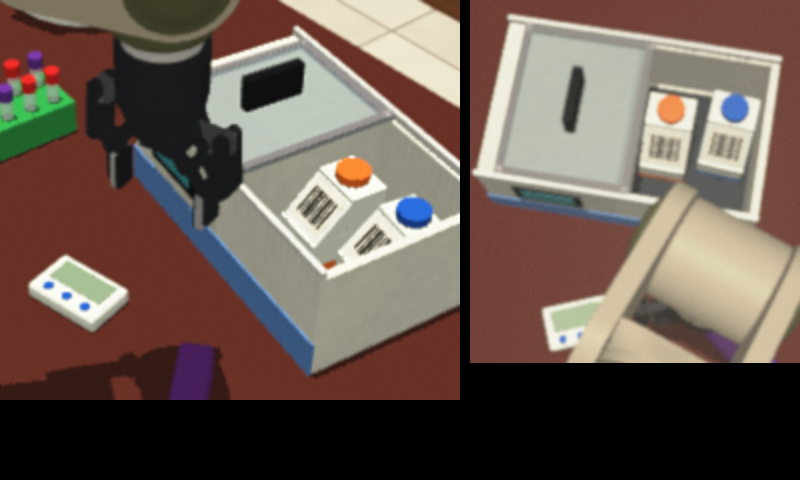

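The scanner lies upright, near the middle of the mat and along it (green dot at side crop (306,218)). The guard is open and the cartridges are where they were. The arm is clear, so I'm handing in.

```bash
python3 -c "
from h import *
print(ctrl.finish_job())"
```

```text
the job is handed in; nothing more can be done
None
```

The job is done and handed in at about 19.5 s of the 61 s allowed.

- **Guard:** I pushed its fin until it reached the stop (about 13 N). The last pictures show the guard still open.
- **Scan:** I aimed the scanner at the orange-capped cartridge's label and held it there for about 2 s. The computed distance was 140 mm and the miss under 1 mm. Those two figures rest on the estimated grip. A corner check of that grip disagreed with the picture by 1–3 px, so the real error may be a few mm.
- **Scanner back on its mat:** I set it down with only 1.7 N of contact. The last pictures show it upright, wholly on the mat and lying along it.
- **Everything else:** The cartridges look unmoved by eye in the last pictures. I did not measure the other things on the bench again, but the forces showed no unexpected contact.

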